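# Clamp the glued catch disc

## Task

The round steel disc of the cabinet's magnetic catch has just been glued to a wooden batten. Lay the batten flat on the bed of the green screw clamp with the disc centred under the orange pad, then turn the black knob clockwise until the pad meets the disc and snug it until the pad's spring is pressed about half-way in, never solid. Let go and leave everything else on the counter where it is.

Things in the scene. Friction and masses are not known exactly. Their poses are not given: they have to be found in the camera images.
- clamp: Screw clamp fixed to the counter. Origin: on the vertical screw axis, at counter height; z up; its -x side is the loading side. Wooden bed 20 mm thick, from x = -115 to +55 mm, y = -70 to +70 mm. Two round steel posts (18 mm diameter) at x = 0, y = -58 and +58 mm carry a green crossbar (40 mm in x, 146 mm in y) from 102 to 130 mm above the counter. The throat between the posts is open in both x directions.
- bed (a point): Top face of the clamp's bed on the screw axis, 20 mm above the counter; axes as the clamp's.
- knob (a joint): Turn of the knob in rad, growing clockwise seen from above, which moves knob, screw and pad down by 30 mm a turn (4.77 mm per rad); it starts between 0 and 1.5 and ends at a stop at 7. Turning takes 0.2 N m, rising by 0.0048 N m per N of clamping force; it stays where it is left.
- knob_grip (a point): Middle of the round fluted black knob (50 mm diameter, 26 mm high, yellow mark on top) on the screw axis, 200 mm above the counter at knob 0; it goes down with the screw. Below it only the 16 mm screw stands above the crossbar.
- pad: Orange pad under the crossbar, 40 mm diameter, 8 mm thick; it does not turn. It sits on a spring of 4 N per mm with 12 mm of travel: once on the work, half-way in is 6 mm, which is 24 N and 1.26 rad of knob past the first touch. With knob at 0 the pad's underside is 44 mm above the bed. This entry's origin is not on the pad: use pad_face.
- pad_face (a point): Centre of the pad's underside, on the screw axis, 64 mm above the counter at knob 0.
- batten: Wooden batten 200 mm long (x), 45 mm wide (y), 24 mm high (z), 0.16 kg, origin at its centre half-way up. The glued steel disc (36 mm diameter, 5 mm thick) is on top, 72 mm from the centre towards +x, so that batten and disc are 29 mm high there.
- batten_mid (a point): Centre of the batten, half-way up; x along its length towards the disc end.
- disc (a point): Centre of the disc's top face, 17 mm above the batten's centre plane.
- bowl: Empty stainless steel bowl, 140 mm across, 55 mm high; origin under its centre. Leave alone.
- jar: Plastic mini jar, red lid, 54 mm across, 65 mm high; origin under its centre. Leave alone.
- cup: Aluminium measuring cup, 72 mm across, 50 mm high, flat handle reaching 110 mm to +x; origin under the cup's centre. Leave alone.
- pestle: Granite pestle standing upright, 58 mm across, 140 mm high; origin under its centre. Leave alone.
- brush: Red silicone brush lying flat, 185 mm long in x, 36 mm wide, 16 mm high; origin underneath, near its middle. Leave alone.
- glue: White glue bottle with orange cap, 50 mm across, 150 mm high; origin under its centre. Leave alone.
Mind the look-alikes: they are no part of the job. Several things have the shape of the batten; the one meant has the colours described above.

How it is judged (in metres and radians):
On the way, in this order (a step that is already met when the one before it is completed fails the run):
1. the batten lies flat on the bed with the disc under the pad, not yet clamped (horizontal distance between disc and pad_face below 0.01 m and z of disc in the frame of bed below 0.0315 m and angle between batten_mid's own z axis and vertical below 0.04 rad and contact force between each of the fingers, pad and batten below 0.5 N), for 0.2 s.
2. the pad, driven by the knob, meets the disc (contact force between pad and batten above 2 N), for 0.1 s.
At the end, for the whole second after the job is handed in: The batten rests flat on the clamp's bed (disc top at most 31.5 mm above the bed, batten tilted less than 0.04 rad), the disc's centre is within 10 mm of the pad's axis, and the pad presses it with 14 to 36 N (spring pressed in 3.5 to 9 mm of its 12 mm) (contact force between pad and batten between 14 and 36 N and horizontal distance between disc and pad_face below 0.01 m and z of disc in the frame of bed below 0.0315 m and angle between batten_mid's own z axis and vertical below 0.04 rad and linear speed of batten below 0.02 m/s); the robot touches nothing.
It fails at once if the pad's spring is pressed nearly solid (over 45 N on the work) (contact force between pad and batten above 45 N).
It fails at once if a bystander is moved by more than 30 mm (distance of any of bowl, jar, cup, pestle, brush, glue from where it was at the start of the episode above 0.03 m).
It also fails if it takes over 72 s, if anything falls off the work surface, if the arm or the gripper's body presses on something with over 40 N, if the wrist force passes 120 N, or if a joint passes its speed limit or range.

## Robot

A 6-joint arm with a two-finger parallel gripper is mounted at the origin on the work surface. World frame = base frame: x ahead of the robot, y to its left, z up, the work surface at z = 0. Lengths are in m, angles in degrees, forces in N, time in s.
With the tool pointing down it reaches from about 0.35 to 0.875 m from the base axis. Payload 4.2 kg.
Tool frame: the origin (TCP) lies at the very end of the fingers, on their centre line; the grasp point (between the pads) lies 19 mm behind it (r.grip_point_offset is the distance from the TCP to the grasp point, in m); z points along the fingers, y is the line along which they close (so a half turn about z gives the same grasp; the last joint's range is limited). The gripper opens to 87 mm and grips with 3 to 60 N. Pads are 19 mm wide; open, the fingers measure 117 mm over their backs; the gripper's body (75 mm by 190 mm) begins 51 mm behind the grasp point.
Start: joints at [84.03, 22.042, 0.453, 0, -68.411, -14.817], TCP at [0.222, 0.584, 0.223] pointing down, gripper open.
Joint ranges: [-179.83, 179.83], [-69.29, 118.12], [-61.27, 80.66], [-181.25, 117.63], [-171.15, -9.14], [-177.46, 177.46]. Speed limits (degrees/s): [159.86, 159.86, 180, 180, 180, 180].

## Interface

Orientations are given as a 3x3 rotation matrix whose columns are the frame's x, y, z axes.
In Python, from station import r, cams gives the robot as it stands. The module is installed in compiled form; this text tells all that it offers.
- The arm moves only by the shell command python3 -m handwheel 'ROWS'. ROWS is JSON, a list that holds one entry, the list of rows, each a list of 7 numbers: the turn, a rotation vector about the tool's x, y, z in units of 6 degrees (1.0 is 6 degrees), then the shift along the tool's x, y, z in m, then the finger opening in m, from 0 to 0.087. In form: [[[ax, ay, az, x, y, z, jaw], ...]]. A call has 1 to 12 rows; each row shifts and turns the commanded pose from where the row before left it, along the tool's axes as they then stand; what a row does not reach is not made up. A row lasts 1/10 s, in which the tool goes at most 50 mm and 8.59 degrees, less where a joint would pass 70% of its speed; a pose out of reach is approached as far as the arm can. A call with a gripper value outside its range is refused whole. The fingers move at their own pace and stop on an object; the grip force is fixed at half the most. Time passes only in rows, so rows that do not move let the fingers close. It gives the time, the measured TCP pose, the force, the opening and the grip force at its end, in the units of the state.
- r.sense(): the state, without advancing time (a new reading comes with each control period).
- cams.capture(name): name is "side" or "top" or "wrist"; returns the picture (480x640x3 uint8, red, green, blue); there is no depth.
- cams.get_calibration(name): a dict with "camera_matrix" (3x3 intrinsics, pixels), "rvec" (rotation vector, rad) and "tvec" (3), from world to camera coordinates, as OpenCV has them; the wrist camera has in their place "T_tool_cam" (4x4, takes a point from camera to tool coordinates, whose origin is the TCP and whose axes are the flange's). Camera axes: x right, y down, z forward; pixel columns grow to the right and rows downward; lengths in m; the calibration is good to about 2 mm. The wrist camera is an equidistant fisheye: a pixel r from the principal point sees the ray r / f radians off the axis. A picture is of the moment at which its call begins: read the wrist's pose just before it. get_calibration takes no time and is no camera call.
- r.finish_job(): hands the job in; it is judged then, once.
The state is a dict: "time_s": time; "joints": joint angles; "joint_velocities": joint speeds; "effort": joint torques, N m; "tcp_pos": TCP position; "ee_rot": TCP orientation; "wrist_force": force on the tool from outside, world axes, zero at the start; "moment": the same for the moment, N m; "gripper_width": opening from 0.0 (shut) to 1.0 (fully open); "gripper_force": force on a finger pad.
Only numpy, scipy, OpenCV 4.12 (cv2) and the standard library are available. Lean on these libraries where they do the work, as an engineer would, in place of code of your own. Each camera call takes 0.05 s, during which the arm holds its last target. There are 200 camera calls.

## Working session

There is one attempt and no reset: what is moved stays moved. The work goes in short steps, Python scripts to look and compute and a shell command to move; the robot and the scene stay as the last step left them, time stands still between calls to the robot, and variables do not carry over. Pictures are saved under pics/ and viewed, at most 10 in all, crops included, and the job is handed in when it is done.

```bash
mkdir -p pics; python3 - <<'E'
from station import r,cams
import cv2,numpy as np
for n in("top","side"):
    im=cams.capture(n); cv2.imwrite(f"pics/{n}0.png",im[:,:,::-1])
    c=cams.get_calibration(n); R=cv2.Rodrigues(np.array(c["rvec"],float))[0]
    print(n,np.round(c["camera_matrix"],1).tolist(),"pos",(-R.T@np.ravel(c["tvec"])).round(3),R.round(2).tolist())
print(cams.get_calibration("wrist"))
print(r.sense())
E
```

```text
top [[506.6, 0.0, 315.3], [0.0, 506.6, 242.3], [0.0, 0.0, 1.0]] pos [0.299 0.002 1.335] [[-0.01, -1.0, -0.0], [-0.98, 0.01, -0.18], [0.18, 0.0, -0.98]]
side [[467.9, 0.0, 317.8], [0.0, 467.9, 235.0], [0.0, 0.0, 1.0]] pos [ 0.384 -1.074  0.868] [[0.99, -0.12, -0.01], [-0.07, -0.55, -0.83], [0.1, 0.82, -0.56]]
{'camera_matrix': array([[371.64829954,   0.        , 320.22482525],
       [  0.        , 371.64829954, 240.41785388],
       [  0.        ,   0.        ,   1.        ]]), 'T_tool_cam': array([[ 2.40811042e-06, -9.52846309e-01, -3.03453312e-01,
         8.50321862e-02],
       [ 9.99999318e-01, -3.52028445e-04,  1.11330838e-03,
        -8.76191456e-04],
       [-1.16763597e-03, -3.03453107e-01,  9.52845658e-01,
        -1.62375782e-01],
       [ 0.00000000e+00,  0.00000000e+00,  0.00000000e+00,
         1.00000000e+00]])}
{'time_s': 0.1, 'joints': array([ 8.40303253e+01,  2.20872734e+01,  3.89650257e-01, -2.41014780e-02,
       -6.84108892e+01, -1.48157053e+01]), 'joint_velocities': array([ 0.00744654, -0.04910768,  0.06390265,  0.06412052, -0.00019988,
       -0.0625943 ]), 'effort': array([-4.48115998e-04, -3.91688704e+01,  1.87935823e+01,  4.23182532e+00,
        1.34762013e-02, -7.52938422e-05]), 'tcp_pos': array([0.22160254, 0.58384116, 0.22157641]), 'ee_rot': array([[ 9.34861220e-01, -3.55012894e-01, -5.85984905e-04],
       [-3.55013362e-01, -9.34859410e-01, -1.84291644e-03],
       [ 1.06445598e-04,  1.93090359e-03, -9.99998130e-01]]), 'wrist_force': array([ 0.33548329, -0.12691592, -0.08304715]), 'moment': array([-0.04893576, -0.05572506,  0.01657428]), 'gripper_force': 0.0, 'gripper_width': 1.0030480773602264}
```

View pics/top0.png

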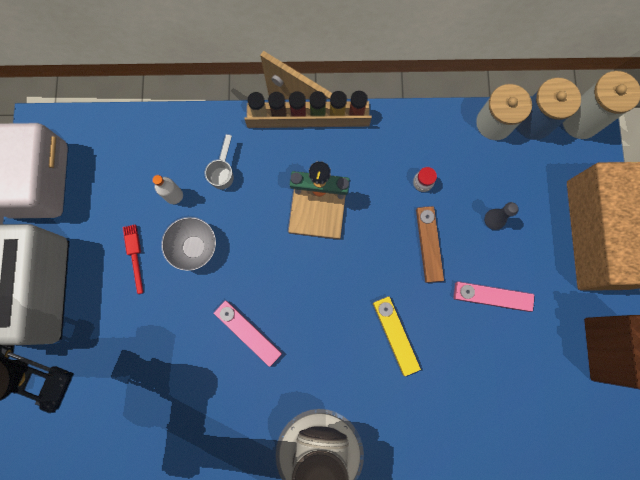

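View pics/side0.png

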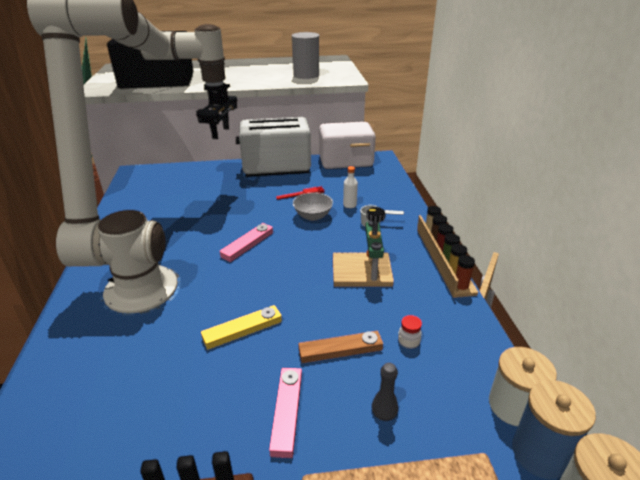

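Candidates with the batten's shape are pink (248,333), yellow (397,336), brown wood (430,245) and pink (495,297) in the top view. The brown one fits, since it is the only wooden one. The clamp has its bed at (318,210), green crossbar at (319,183) and knob at (319,172), with the loading side towards the robot. I'll confirm in a crop and measure.

```bash
cat > h.py <<'E'
from station import r,cams
import cv2,numpy as np
def ray(n,p,z):
    c=cams.get_calibration(n); R=cv2.Rodrigues(np.array(c["rvec"],float))[0]; o=-R.T@np.ravel(c["tvec"])
    p=np.atleast_2d(np.array(p,float)); K=c["camera_matrix"]
    d=np.c_[p,np.ones(len(p))]@np.linalg.inv(K).T@R
    return o+d*((z-o[2])/d[:,2])[:,None]
def wray(s,p,z):  # wrist fisheye, s = sense() just before
    c=cams.get_calibration("wrist"); K=c["camera_matrix"]; T=c["T_tool_cam"]
    p=np.atleast_2d(np.array(p,float)); v=(p-K[:2,2])/K[0,0]; t=np.linalg.norm(v,axis=1,keepdims=True)
    d=np.c_[v/np.maximum(t,1e-9)*np.sin(t),np.cos(t)]
    R=s["ee_rot"]; o=s["tcp_pos"]+R@T[:3,3]; d=d@(R@T[:3,:3]).T
    return o+d*((z-o[2])/d[:,2])[:,None]
def big(mask):
    cs=cv2.findContours(mask.astype(np.uint8),cv2.RETR_EXTERNAL,cv2.CHAIN_APPROX_NONE)[0]
    return max(cs,key=cv2.contourArea)
E
python3 - <<'E'
from h import *
im=cv2.imread("pics/top0.png"); hsv=cv2.cvtColor(im,cv2.COLOR_BGR2HSV)
H,S,V=[hsv[...,i].astype(int) for i in range(3)]
def box(x0,x1,y0,y1):
    m=np.zeros(H.shape,bool); m[y0:y1,x0:x1]=1; return m
m=box(405,455,195,295)&((H<20))&(S>100)&(V>60)
c=big(m); q=cv2.minAreaRect(c); print("batten px",q)
print(ray("top",cv2.boxPoints(q),.024).round(4), "ctr",ray("top",q[0],.024).round(4))
m=box(415,440,205,228)&(S<70)&(V>60); c=big(m); (x,y),rr=cv2.minEnclosingCircle(c); print("disc",x,y,rr,ray("top",(x,y),.029).round(4))
m=box(280,355,190,245)&(H<25)&(S>60)&(V>90); c=big(m); q=cv2.minAreaRect(c); print("bed px",q, cv2.approxPolyDP(c,3,True)[:,0].tolist())
print(ray("top",cv2.boxPoints(q),.02).round(4))
m=box(280,355,165,200)&(H>45)&(H<95)&(S>80); c=big(m); q=cv2.minAreaRect(c); print("bar",q,ray("top",cv2.boxPoints(q),.13).round(4))
crop=np.hstack([cv2.resize(im[195:295,380:480],(400,400),interpolation=2),cv2.resize(im[155:255,270:370],(400,400),interpolation=2)])
cv2.imwrite("pics/crop0.png",crop)
E
```

```text
batten px ((429.43017578125, 243.97598266601562), (75.0029067993164, 18.04034423828125), 82.40535736083984)
[[ 0.6232 -0.2633  0.024 ]
 [ 0.629  -0.3111  0.024 ]
 [ 0.4304 -0.3261  0.024 ]
 [ 0.4248 -0.2795  0.024 ]] ctr [[ 0.5255 -0.2951  0.024 ]]
disc 427.5 216.0 7.566473007202148 [[ 0.5998 -0.2928  0.029 ]]
bed px ((316.49658203125, 213.5290069580078), (52.16961669921875, 43.581787109375), 6.709836959838867) [[294, 190], [289, 232], [340, 237], [344, 197], [313, 192], [313, 196], [303, 190], [297, 194]]
[[ 0.5631  0.0764  0.02  ]
 [ 0.6816  0.0623  0.02  ]
 [ 0.6627 -0.0766  0.02  ]
 [ 0.5448 -0.0605  0.02  ]]
bar ((318.92169189453125, 182.09963989257812), (57.959590911865234, 16.444725036621094), 6.170175075531006) [[ 0.654   0.0669  0.13  ]
 [ 0.696   0.0623  0.13  ]
 [ 0.6779 -0.0802  0.13  ]
 [ 0.6362 -0.0748  0.13  ]]
```

View pics/crop0.png

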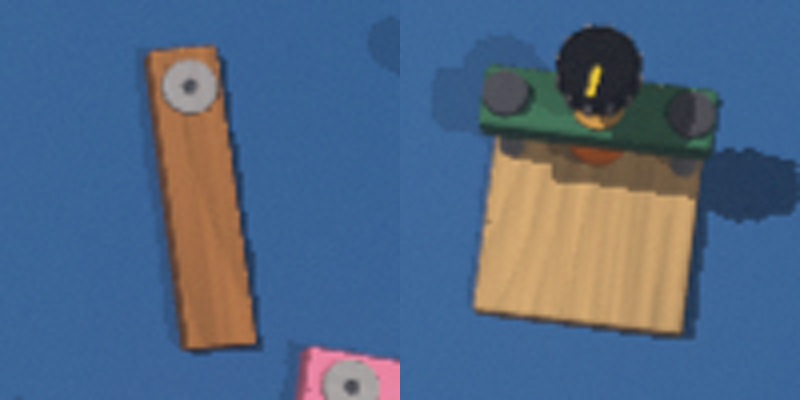

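The crop confirms the brown wooden batten, with its grey disc towards +x. The clamp's orange pad is visible under the crossbar. I'm taking the clamp at about (0.667,-0.007) with yaw -7.4°, and the batten centre at about (0.526,-0.296) with yaw about 4.3°. Moving over the batten.

```bash
python3 -m handwheel '[[[0,0,0,0.035,0.028,0,0.087],[0,0,0,0.035,0.028,0,0.087],[0,0,0,0.035,0.028,0,0.087],[0,0,0,0.035,0.028,0,0.087],[0,0,0,0.035,0.028,0,0.087],[0,0,0,0.035,0.028,0,0.087],[0,0,0,0.035,0.028,0,0.087],[0,0,0,0.035,0.028,0,0.087],[0,0,0,0.035,0.028,0,0.087],[0,0,0,0.035,0.028,0,0.087]]]'
python3 -m handwheel '[[[0,0,0,0.017,0.042,0,0.087],[0,0,0,0.017,0.042,0,0.087],[0,0,0,0.017,0.042,0,0.087],[0,0,0,0.017,0.042,0,0.087],[0,0,0,0.017,0.042,0,0.087],[0,0,0,0.017,0.042,0,0.087],[0,0,0,0.017,0.042,0,0.087],[0,0,0,0.017,0.042,0,0.087],[0,0,0,0.017,0.042,0,0.087],[0,0,0,0.017,0.042,0,0.087],[0,0,0,0.017,0.042,0,0.087]]]'
python3 -m handwheel '[[[0,0,1.3,0,0,0,0.087],[0,0,1.3,0,0,0,0.087],[0,0,1.3,0,0,0,0.087],[0,0,1.3,0,0,0,0.087],[0,0,1.3,0,0,0,0.087],[0,0,1.3,0,0,0,0.087],[0,0,1.3,0,0,0,0.087],[0,0,1.3,0,0,0,0.087],[0,0,1.3,0,0,0,0.087],[0,0,1.3,0,0,0,0.087]]]'
python3 -m handwheel '[[[0,0,1.3,0,0,0,0.087],[0,0,1.3,0,0,0,0.087],[0,0,1.3,0,0,0,0.087],[0,0,1.3,0,0,0,0.087],[0,0,1.3,0,0,0,0.087],[0,0,1.3,0,0,0,0.087],[0,0,1.3,0,0,0,0.087],[0,0,1.3,0,0,0,0.087],[0,0,1.3,0,0,0,0.087],[0,0,1.3,0,0,0,0.087],[0,0,0,0,0,0,0.087]]]'
cat >> h.py <<'E'
def delta(s,tgt,heading):  # tool-frame shift and z turn (units of 6 deg) to target; heading = world angle of tool x
    R=s["ee_rot"]; h=np.degrees(np.arctan2(R[1,0],R[0,0])); a=(h-heading+180)%360-180
    return dict(shift=(R.T@(np.array(tgt)-s["tcp_pos"])).round(4).tolist(),az=round(a/6,3),h=round(h,2),tcp=s["tcp_pos"].round(4).tolist(),tilt=R[:2,2].round(4).tolist())
E
python3 - <<'E'
from h import *
s=r.sense(); im=cams.capture("wrist"); cv2.imwrite("pics/w1.png",im[:,:,::-1])
print(s["joints"].round(1),s["time_s"]); print(delta(s,(.466,-.30,.003),-175.7))
E
```

```text
time_s: 1.1
tcp_pos: [0.45, 0.1965, 0.2224]
ee_rot: [[0.935, -0.355, -0.0], [-0.355, -0.935, -0.0], [-0.0, 0.0, -1.0]]
wrist_force: [0.2, 1.3, 0.0]
gripper_width: 0.999
gripper_force: 0.0
time_s: 2.2
tcp_pos: [0.46, -0.3018, 0.2222]
ee_rot: [[0.935, -0.355, -0.0], [-0.355, -0.935, 0.0], [-0.001, -0.0, -1.0]]
wrist_force: [0.6, 0.4, -0.1]
gripper_width: 1.002
gripper_force: 0.0
time_s: 3.2
tcp_pos: [0.4602, -0.2998, 0.222]
ee_rot: [[-0.158, -0.987, -0.001], [-0.987, 0.158, 0.001], [-0.0, 0.001, -1.0]]
wrist_force: [-0.2, -0.8, 0.0]
gripper_width: 0.999
gripper_force: 0.0
time_s: 4.3
tcp_pos: [0.4602, -0.2998, 0.2221]
ee_rot: [[-0.998, -0.056, -0.001], [-0.056, 0.998, 0.001], [0.001, 0.001, -1.0]]
wrist_force: [0.4, 0.6, -0.3]
gripper_width: 1.0
gripper_force: 0.0
[-16.2  14.7 -10.3  -0.  -65.  -70.6] 4.3
{'shift': [-0.006, -0.0006, 0.2191], 'az': np.float64(-0.18), 'h': np.float64(-176.78), 'tcp': [0.4602, -0.2998, 0.2221], 'tilt': [-0.0009, 0.0005]}
```

View pics/w1.png

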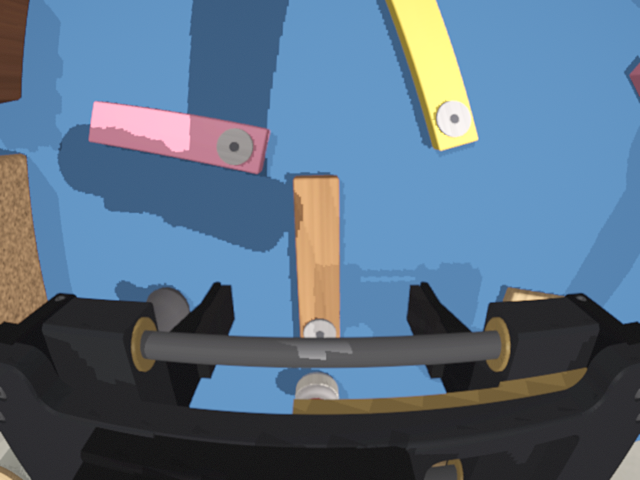

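The wrist view shows the batten between the open fingers. Its tail edge runs from (294,178) to (339,177), and the disc at (320,330) is partly hidden by the gripper bar.

```bash
python3 - <<'E'
from h import *
s=r.sense(); im=cv2.imread("pics/w1.png"); hsv=cv2.cvtColor(im,cv2.COLOR_BGR2HSV)
H,S,V=[hsv[...,i].astype(int) for i in range(3)]
m=np.zeros(H.shape,bool); m[170:325,285:350]=1
m&=(H<22)&(S>70)&(V>80)
tail=[];L=[];Rr=[]
for y in range(190,318,4):
    x=np.where(m[y])[0]; L.append((x.min(),y)); Rr.append((x.max()+1,y))
wl,wr=wray(s,L,.024),wray(s,Rr,.024)
for w in(wl,wr):
    p=np.polyfit(w[:,0],w[:,1],1); print("yaw",np.degrees(np.arctan(p[0])),"y@.46",np.polyval(p,.46))
print("width",(wl-wr)[::8,:2].round(4).tolist())
ys=[np.where(m[:,x])[0].min() for x in range(300,335,5)]
print("tail",wray(s,list(zip(range(300,335,5),ys)),.024).mean(0), "disc~",wray(s,(320,331),.029))
E
```

```text
yaw 4.459621695148855 y@.46 -0.3253040609349329
yaw 4.302902233447598 y@.46 -0.2811132549093055
width [[0.0026, -0.0441], [0.0026, -0.0441], [0.0026, -0.0443], [0.0026, -0.0436]]
tail [ 0.42660777 -0.30687869  0.024     ] disc~ [[ 0.59577135 -0.29207679  0.029     ]]
```

```bash
python3 -m handwheel '[[[0,0,-0.2,-0.006,-0.003,0.018,0.087],[0,0,0,0,0,0.045,0.087],[0,0,0,0,0,0.045,0.087],[0,0,0,0,0,0.045,0.087],[0,0,0,0,0,0.035,0.087],[0,0,0,0,0,0.020,0.087],[0,0,0,0,0,0.010,0.087],[0,0,0,0,0,0,0.087]]]'
python3 -m handwheel '[[[0,0,0,0,0,0,0.03],[0,0,0,0,0,0,0.03],[0,0,0,0,0,0,0.03],[0,0,0,0,0,0,0.03],[0,0,0,0,0,0,0.03],[0,0,0,0,0,0,0.03],[0,0,0,0,0,0,0.03],[0,0,0,0,0,0,0.03]]]'
```

```text
time_s: 5.15
tcp_pos: [0.466, -0.3024, 0.0033]
ee_rot: [[-0.997, -0.078, -0.003], [-0.078, 0.997, 0.001], [0.003, 0.001, -1.0]]
wrist_force: [0.3, 0.4, 1.0]
gripper_width: 1.004
gripper_force: 0.0
time_s: 5.95
tcp_pos: [0.4667, -0.3027, 0.0048]
ee_rot: [[-0.997, -0.077, 0.0], [-0.077, 0.997, -0.0], [-0.0, -0.0, -1.0]]
wrist_force: [-0.5, 0.6, 2.7]
gripper_width: 0.519
gripper_force: 30.0
```

```bash
python3 -m handwheel '[[[0,0,0,0,0,-0.015,0.03],[0,0,0,0,0,-0.03,0.03],[0,0,0,0,0,-0.03,0.03],[0,0,0,-0.002,0.04,0,0.03],[0,0,0,-0.002,0.04,0,0.03],[0,0,0,-0.002,0.04,0,0.03],[0,0,0,-0.002,0.04,0,0.03],[0,0,0,-0.002,0.04,0,0.03],[0,0,0,-0.002,0.04,0,0.03],[0,0,0,-0.002,0.04,0,0.03],[0,0,0,-0.002,0.04,0,0.03]]]'
python3 -m handwheel '[[[0,0,0.7,0,0.003,0,0.03],[0,0,0.7,0,0,0,0.03],[0,0,0.57,0,0,0,0.03],[0,0,0,0,0,0,0.03],[0,0,0,0,0,0,0.03]]]'
python3 - <<'E'
from h import *
s=r.sense(); a=cams.capture("side");b=cams.capture("wrist");c=cams.capture("top")
for n,i in(("s2",a),("w2",b),("t2",c)): cv2.imwrite(f"pics/{n}.png",i[:,:,::-1])
cv2.imwrite("pics/m2.png",np.hstack([cv2.resize(a[190:310,280:440,::-1],(480,360),interpolation=2),cv2.resize(b[:,:,::-1],(320,360)) ]))
print(delta(s,(.536,.010,.025),172.6),s["gripper_width"],s["moment"])
E
```

```text
time_s: 7.05
tcp_pos: [0.4569, 0.0191, 0.0791]
ee_rot: [[-0.997, -0.077, -0.002], [-0.077, 0.997, -0.0], [0.002, -0.0, -1.0]]
wrist_force: [2.1, -0.5, -2.1]
gripper_width: 0.512
gripper_force: 30.0
time_s: 7.55
tcp_pos: [0.4573, 0.0205, 0.0792]
ee_rot: [[-0.992, 0.128, -0.001], [0.128, 0.992, -0.0], [0.001, -0.0, -1.0]]
wrist_force: [-0.6, -0.0, -2.2]
gripper_width: 0.513
gripper_force: 30.0
{'shift': [-0.0795, -0.0003, 0.0541], 'az': np.float64(0.009), 'h': np.float64(172.66), 'tcp': [0.4573, 0.0205, 0.0792], 'tilt': [-0.0011, -0.0003]} 0.5130975868643894 [ 0.04831084 -0.07134634 -0.02204108]
```

View pics/m2.png

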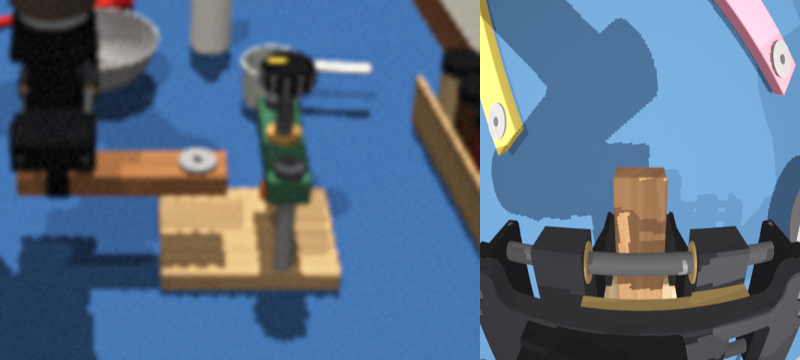

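The batten hangs level in the grip: in the crop the disc is at (198,158), the batten clears the bed, and the knob is at (288,68). I'll refine the clamp axis by triangulating the knob and check the cameras against the disc, whose position the arm knows.

```bash
python3 - <<'E'
from h import *
s=r.sense(); u=-s["ee_rot"][:,0]; dz=s["tcp_pos"][2]-.0048+.029
print("disc by arm",(s["tcp_pos"]+.132*u)[:2].round(4),dz)
def hs(n):
    h=cv2.cvtColor(cv2.imread(n),cv2.COLOR_BGR2HSV); return [h[...,i].astype(int) for i in range(3)]
def box(sh,x0,x1,y0,y1):
    m=np.zeros(sh,bool); m[y0:y1,x0:x1]=1; return m
pt={}
for n,f,bd,bk in(("side","pics/s2.png",(335,356,235,252),(364,388,203,225)),("top","pics/t2.png",(300,340,195,260),(304,334,158,186))):
    H,S,V=hs(f)
    c=big(box(H.shape,*bd)&(S<70)&(V>100)); (x,y),_,_=cv2.fitEllipse(cv2.convexHull(c)); print(n,"disc px",x,y,cv2.contourArea(c),ray(n,(x,y),dz).round(4))
    c=big(box(H.shape,*bk)&(V<60)&((H<45)|(H>95)|(S<60))); print(n,"knob bbox",cv2.boundingRect(c),cv2.contourArea(c))
    c2=big(box(H.shape,*bk)&(H>20)&(H<35)&(S>120)&(V>90)); q=cv2.minAreaRect(c2); print("  mark",q)
    pt[n]=q[0]
    for z in(.205,.213):print("  mark z",z,ray(n,q[0],z).round(4))
E
```

```text
disc by arm [0.5885 0.0035] 0.10360855605809773
side disc px 349.1833801269531 243.9193572998047 78.0 [[ 0.5979 -0.0054  0.1036]]
side knob bbox (367, 208, 18, 17) 165.5
  mark ((371.9411926269531, 209.73532104492188), (6.063390731811523, 2.9104275703430176), 14.03624439239502)
  mark z 0.205 [[0.6602 0.0058 0.205 ]]
  mark z 0.213 [[ 0.6568 -0.0072  0.213 ]]
top disc px 304.600341796875 243.1447296142578 235.0 [[0.518  0.0308 0.1036]]
top knob bbox (309, 162, 21, 22) 313.5
  mark ((317.85296630859375, 174.58824157714844), (2.425356149673462, 7.518604278564453), 14.03624439239502)
  mark z 0.205 [[ 0.6612 -0.0038  0.205 ]]
  mark z 0.213 [[ 0.6587 -0.0038  0.213 ]]
```

```bash
python3 - <<'E'
from h import *
print("disc side",ray("side",(346,242.6),.1036).round(4))
for z in(.209,.211,.213): print(z,ray("top",[(319.5,172.8)],z).round(4))
im=cv2.imread("pics/s2.png")
h=cv2.cvtColor(im,cv2.COLOR_BGR2HSV);H,S,V=[h[...,i].astype(int) for i in range(3)]
m=np.zeros(H.shape,bool); m[245:292,325:400]=1
m&=(H<25)&(S>60)&(V>150)
c=big(m); a=cv2.approxPolyDP(c,2.5,True)[:,0]; print(a.tolist()); print(ray("side",a,.02)[:,:2].round(4).tolist())
E
```

```text
disc side [[0.59   0.0023 0.1036]]
0.209 [[ 0.6642 -0.0077  0.209 ]]
0.211 [[ 0.6636 -0.0076  0.211 ]]
0.213 [[ 0.6629 -0.0076  0.213 ]]
[[366, 253], [334, 255], [333, 266], [352, 267], [355, 276], [334, 281], [366, 281]]
[[0.6638, 0.0573], [0.5651, 0.0598], [0.5541, 0.0062], [0.6088, -0.0058], [0.6098, -0.0481], [0.5468, -0.0625], [0.6364, -0.0742]]
```

Two views agree on the axis at about (0.665,-0.0075). Lowering to just above the bed, then inserting.

```bash
python3 -m handwheel '[[[0,0,0,0,-0.001,0.02,0.03],[0,0,0,0,0,0.02,0.03],[0,0,0,0,0,0.0117,0.03],[0,0,0,0,0,0,0.03],[0,0,0,-0.02,0,0,0.03],[0,0,0,-0.02,0,0,0.03],[0,0,0,-0.02,0,0,0.03],[0,0,0,-0.0175,0,0,0.03],[0,0,0,0,0,0,0.03],[0,0,0,0,0,0,0.03]]]'
python3 - <<'E'
from h import *
s=r.sense(); a=cams.capture("side"); cv2.imwrite("pics/s3.png",a[:,:,::-1])
cv2.imwrite("pics/s3c.png",cv2.resize(a[195:305,300:410,::-1],(600,600),interpolation=2))
print(delta(s,(.534,.0094,.0248),172.6),s["wrist_force"])
E
```

```text
time_s: 8.7
tcp_pos: [0.5342, 0.0095, 0.0281]
ee_rot: [[-0.992, 0.13, -0.0], [0.13, 0.992, 0.0], [0.0, 0.0, -1.0]]
wrist_force: [-0.4, -0.4, -2.6]
gripper_width: 0.516
gripper_force: 30.0
{'shift': [0.0001, -0.0001, 0.0033], 'az': np.float64(-0.008), 'h': np.float64(172.55), 'tcp': [0.5342, 0.0095, 0.0281], 'tilt': [-0.0004, 0.0001]} [-0.36427014 -0.39324566 -2.62732946]
```

View pics/s3c.png

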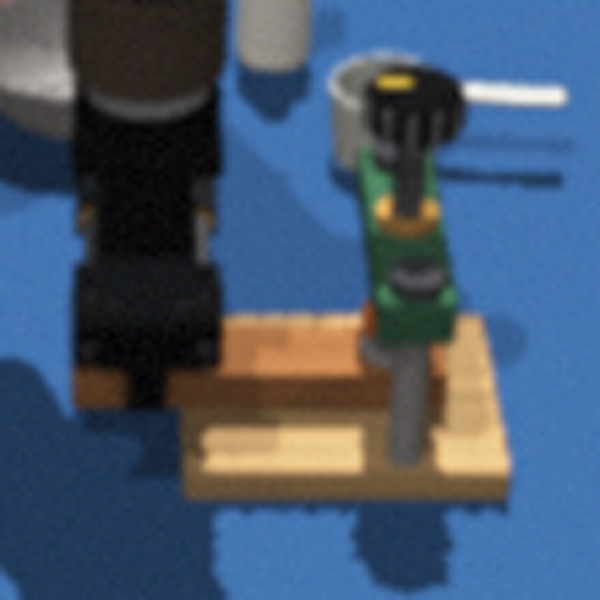

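The batten is between the posts, and the disc (375,350 in the crop) and orange pad (368,320) line up behind the near post. Lowering and releasing.

```bash
python3 -m handwheel '[[[0,0,0,0,0,0.002,0.03],[0,0,0,0,0,0.0013,0.03],[0,0,0,0,0,0,0.03],[0,0,0,0,0,0,0.06],[0,0,0,0,0,0,0.065],[0,0,0,0,0,0,0.065],[0,0,0,0,0,0,0.065],[0,0,0,0,0,0,0.065]]]'
python3 -m handwheel '[[[0,0,0,0,0,-0.02,0.065],[0,0,0,0,0,-0.03,0.065],[0,0,0,0.03,0,-0.03,0.065],[0,0,0,0.05,0,0,0.065],[0,0,0,0.05,0,0,0.065],[0,0,0,0,0,-0.04,0.065],[0,0,0,0,0,-0.04,0.065],[0,0,0,0,0,-0.04,0.065],[0,0,0,0,0,0,0.065]]]'
python3 - <<'E'
from h import *
s=r.sense(); a=cams.capture("side");b=cams.capture("wrist");c=cams.capture("top")
for n,i in(("s4","w4","t4"),): pass
for n,i in(("s4",a),("w4",b),("t4",c)): cv2.imwrite(f"pics/{n}.png",i[:,:,::-1])
x=cv2.resize(a[215:305,320:410,::-1],(400,400),interpolation=2)
y=cv2.resize(c[150:250,270:370,::-1],(400,400),interpolation=2)
cv2.imwrite("pics/m4.png",np.hstack([x,y]))
print(delta(s,(.534,.0094,.0248),172.6),s["joints"].round(1),s["time_s"])
E
```

```text
time_s: 9.55
tcp_pos: [0.5346, 0.0097, 0.0246]
ee_rot: [[-0.992, 0.129, 0.0], [0.129, 0.992, 0.0], [-0.0, 0.0, -1.0]]
wrist_force: [0.8, -0.7, 0.1]
gripper_width: 0.737
gripper_force: 0.0
time_s: 10.45
tcp_pos: [0.4088, 0.0275, 0.2302]
ee_rot: [[-0.992, 0.128, 0.013], [0.128, 0.992, 0.004], [-0.012, 0.006, -1.0]]
wrist_force: [0.4, 0.3, -0.6]
gripper_width: 0.746
gripper_force: 0.0Traceback (most recent call last):
  File "<stdin>", line 3, in <module>
ValueError: too many values to unpack (expected 2)
```

```bash
python3 - <<'E'
from h import *
s=r.sense(); a=cams.capture("side");b=cams.capture("wrist")
for n,i in(("s4",a),("w4",b)): cv2.imwrite(f"pics/{n}.png",i[:,:,::-1])
x=cv2.resize(a[215:305,320:410,::-1],(400,400),interpolation=2)
y=cv2.resize(b[:,:,::-1],(400,400))
cv2.imwrite("pics/m4.png",np.hstack([x,y]))
print(s["joints"].round(1),s["time_s"])
E
```

```text
[ 2.690e+01 -1.000e-01 -2.760e+01 -0.000e+00 -6.250e+01 -1.243e+02] 10.6
```

View pics/m4.png

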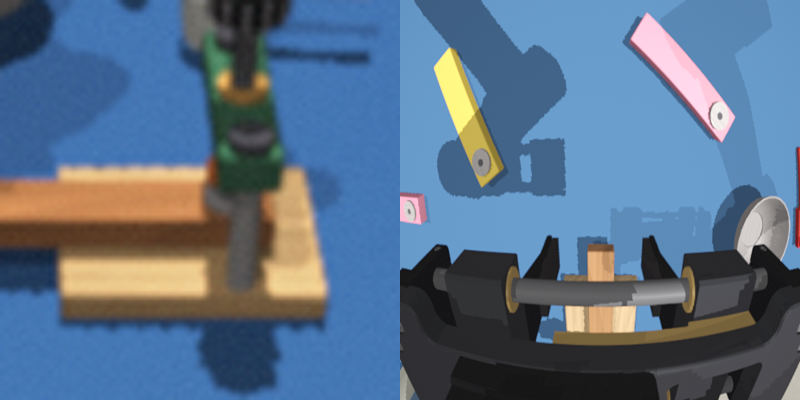

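The batten lies flat on the bed with the disc under the pad. Next I raise and wind the wrist back for a long clockwise stroke.

```bash
python3 -m handwheel '[[[0,0,-1.4,0,0,-0.03,0.087],[0,0,-1.4,0,0,-0.03,0.087],[0,0,-1.4,0,0,0,0.087],[0,0,-1.4,0,0,0,0.087],[0,0,-1.4,0,0,0,0.087],[0,0,-1.4,0,0,0,0.087],[0,0,-1.4,0,0,0,0.087],[0,0,-1.4,0,0,0,0.087],[0,0,-1.4,0,0,0,0.087],[0,0,-1.4,0,0,0,0.087],[0,0,-1.4,0,0,0,0.087]]]'
python3 -m handwheel '[[[0,0,-1.4,0,0,0,0.087],[0,0,-1.4,0,0,0,0.087],[0,0,-1.4,0,0,0,0.087],[0,0,-1.4,0,0,0,0.087],[0,0,-1.4,0,0,0,0.087],[0,0,-1.4,0,0,0,0.087],[0,0,-1.4,0,0,0,0.087],[0,0,-1.4,0,0,0,0.087],[0,0,-1.4,0,0,0,0.087],[0,0,-1.4,0,0,0,0.087],[0,0,-1.4,0,0,0,0.087]]]' >/dev/null
python3 -m handwheel '[[[0,0,-1.4,0,0,0,0.087],[0,0,-1.4,0,0,0,0.087],[0,0,-1.4,0,0,0,0.087],[0,0,-1.4,0,0,0,0.087],[0,0,-1.4,0,0,0,0.087],[0,0,-1.4,0,0,0,0.087],[0,0,-1.4,0,0,0,0.087],[0,0,-1.4,0,0,0,0.087],[0,0,-1.4,0,0,0,0.087],[0,0,-1.4,0,0,0,0.087],[0,0,0,0,0,0,0.087]]]'
python3 - <<'E'
from h import *
s=r.sense(); print(delta(s,(.665,-.0075,.290),s and 65),s["joints"].round(1))
E
```

```text
time_s: 11.8
tcp_pos: [0.4051, 0.0262, 0.283]
ee_rot: [[-0.081, -0.997, -0.003], [-0.997, 0.081, -0.001], [0.002, 0.003, -1.0]]
wrist_force: [0.7, 1.3, 0.1]
gripper_width: 1.006
gripper_force: 0.0
time_s: 14.0
tcp_pos: [0.4051, 0.0262, 0.2831]
ee_rot: [[0.15, 0.989, -0.003], [0.989, -0.15, -0.001], [-0.002, -0.003, -1.0]]
wrist_force: [-0.2, 0.2, -0.5]
gripper_width: 1.002
gripper_force: 0.0
{'shift': [0.0057, 0.262, -0.0076], 'az': np.float64(2.728), 'h': np.float64(81.37), 'tcp': [0.4051, 0.0262, 0.2831], 'tilt': [-0.003, -0.0013]} [ 26.9  -2.6 -21.3  -0.  -71.5 144.5]
```

```bash
python3 -m handwheel '[[[0,0,0,0.001,0.044,0,0.087],[0,0,0,0.001,0.044,0,0.087],[0,0,0,0.001,0.044,0,0.087],[0,0,0,0.001,0.044,0,0.087],[0,0,0,0.001,0.044,0,0.087],[0,0,0,0.001,0.042,0,0.087],[0,0,0,0,0,0,0.087],[0,0,0,0,0,0,0.087]]]'
python3 - <<'E'
from h import *
s=r.sense(); b=cams.capture("wrist"); cv2.imwrite("pics/w5.png",b[:,:,::-1])
print(delta(s,(.665,-.0075,.187),81),s["joints"].round(1),s["moment"])
E
```

```text
time_s: 14.8
tcp_pos: [0.6656, -0.0071, 0.2815]
ee_rot: [[0.153, 0.988, -0.005], [0.988, -0.153, -0.001], [-0.002, -0.005, -1.0]]
wrist_force: [-0.5, 0.4, -0.1]
gripper_width: 1.001
gripper_force: 0.0
{'shift': [-0.0003, -0.0001, 0.0945], 'az': np.float64(0.035), 'h': np.float64(81.21), 'tcp': [0.6656, -0.0071, 0.2815], 'tilt': [-0.0049, -0.0008]} [ 13.3  24.6  12.8  -0.  -78.5 157.9] [-0.09895752 -0.05177659  0.00171994]
```

View pics/w5.png

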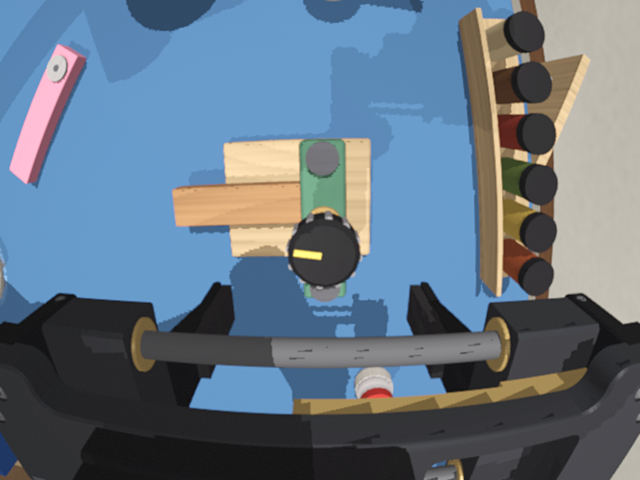

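The knob's top face is at about (323,252) with the yellow mark pointing to the loading side. The batten's tail shows at (175,205).

```bash
python3 - <<'E'
from h import *
s=r.sense(); im=cv2.imread("pics/w5.png"); V=im.max(2)
m=np.zeros(V.shape,bool); m[205:292,280:370]=1
h=cv2.cvtColor(im,cv2.COLOR_BGR2HSV)
mm=m&(V<45); c=big(mm); e=cv2.fitEllipse(cv2.convexHull(c)); print(e)
for z in(.207,.211): print(z,wray(s,e[0],z).round(4), wray(s,[(e[0][0]-35,e[0][1]),(e[0][0]+35,e[0][1])],z)[:,:2].round(4).tolist())
pc=wray(s,[(322.5,158.5),(323.5,292)],.132); print("post caps",pc.round(4))
E
```

```text
((319.04302978515625, 216.45867919921875), (5.145508766174316, 12.550896644592285), 81.79206848144531)
0.207 [[0.669  0.0175 0.207 ]] [[0.6461, 0.0211], [0.6919, 0.0141]]
0.211 [[0.6692 0.0185 0.211 ]] [[0.6467, 0.022], [0.6917, 0.0151]]
post caps [[ 0.6762  0.0484  0.132 ]
 [ 0.6587 -0.073   0.132 ]]
```

```bash
python3 - <<'E'
from h import *
s=r.sense(); im=cv2.imread("pics/w5.png"); V=im.max(2)
m=np.zeros(V.shape,bool); m[205:292,280:370]=1
for t in(60,75):
    c=big(m&(V<t)); h=cv2.convexHull(c); (x,y),rr=cv2.minEnclosingCircle(h); print(t,x,y,rr,cv2.boundingRect(h))
    for z in(.207,.211): print(z,wray(s,[(x,y),(x-rr,y),(x+rr,y)],z)[:,:2].round(4).tolist())
E
```

```text
60 323.1455078125 249.8981475830078 36.620201110839844 (289, 214, 70, 73)
0.207 [[0.6682, -0.006], [0.6436, -0.0023], [0.6929, -0.0098]]
0.211 [[0.6684, -0.0046], [0.6442, -0.0009], [0.6927, -0.0083]]
75 323.60107421875 250.0850372314453 37.17624282836914 (289, 213, 71, 75)
0.207 [[0.6685, -0.0062], [0.6435, -0.0024], [0.6935, -0.01]]
0.211 [[0.6687, -0.0048], [0.6441, -0.0011], [0.6933, -0.0086]]
```

```bash
python3 -m handwheel '[[[0,0,0,0,0.0015,0.01,0.087],[0,0,0,0,0,0.03,0.087],[0,0,0,0,0,0.03,0.087],[0,0,0,0,0,0.023,0.087],[0,0,0,0,0,0.01,0.087],[0,0,0,0,0,0,0.087]]]'
python3 -m handwheel '[[[0,0,0,0,0,0,0.04],[0,0,0,0,0,0,0.04],[0,0,0,0,0,0,0.04],[0,0,0,0,0,0,0.04],[0,0,0,0,0,0,0.04],[0,0,0,0,0,0,0.04],[0,0,0,0,0,0,0.04]]]'
python3 -c "
from h import *
s=r.sense(); print(s['moment'],s['wrist_force'],s['joints'].round(1),s['tcp_pos'])"
```

```text
time_s: 15.45
tcp_pos: [0.6656, -0.007, 0.1806]
ee_rot: [[0.15, 0.989, -0.002], [0.989, -0.15, -0.0], [-0.001, -0.002, -1.0]]
wrist_force: [-0.9, 0.2, -0.3]
gripper_width: 1.0
gripper_force: 0.0
time_s: 16.15
tcp_pos: [0.6675, -0.0072, 0.1818]
ee_rot: [[0.149, 0.989, 0.001], [0.989, -0.149, -0.0], [0.0, 0.001, -1.0]]
wrist_force: [0.9, -0.9, 0.5]
gripper_width: 0.565
gripper_force: 30.0
[-0.13812607 -0.52088772  0.05097079] [ 0.91681046 -0.86254639  0.49197902] [ 13.2  27.7   3.6   0.  -65.8 158.1] [ 0.66752327 -0.00715614  0.18180577]
```

```bash
M="import sys;from h import *;s=r.sense();R=s['ee_rot'];print('Mz',(R.T@s['moment']).round(3),'F',s['wrist_force'].round(1),'tcp',s['tcp_pos'].round(4),'h',np.degrees(np.arctan2(R[1,0],R[0,0])).round(2),'q6',s['joints'][5].round(1))"
for i in 1; do python3 -m handwheel '[[[0,0,1.4,0,0,0.0007,0.04],[0,0,1.4,0,0,0.0007,0.04],[0,0,1.4,0,0,0.0007,0.04],[0,0,1.4,0,0,0.0007,0.04],[0,0,1.4,0,0,0.0007,0.04]]]' >/dev/null; python3 -c "$M"
python3 -m handwheel '[[[0,0,1.4,0,0,0.0007,0.04],[0,0,1.4,0,0,0.0007,0.04],[0,0,1.4,0,0,0.0007,0.04]]]' >/dev/null; python3 -c "$M"
python3 -m handwheel '[[[0,0,1.4,0,0,0.0007,0.04],[0,0,1.4,0,0,0.0007,0.04],[0,0,1.4,0,0,0.0007,0.04]]]' | tail -2; python3 -c "$M"; done
python3 - <<'E'
from h import *
a=cams.capture("side"); cv2.imwrite("pics/s6.png",a[:,:,::-1])
cv2.imwrite("pics/s6c.png",cv2.resize(a[200:290,330:420,::-1],(600,600),interpolation=2))
E
```

```text
Mz [-1.049  0.316 -0.125] F [ 3.8 -2.3 -1.4] tcp [ 0.6681 -0.0075  0.1783] h 39.09 q6 115.8
Mz [-1.129  0.834 -0.172] F [ 3.5 -2.8 -1.4] tcp [ 0.6684 -0.0078  0.1762] h 13.88 q6 90.6
gripper_width: 0.564
gripper_force: 30.0
Mz [-0.99   1.284 -0.202] F [ 3.1 -3.6 -2.3] tcp [ 0.6684 -0.0083  0.1741] h -11.32 q6 65.4
```

View pics/s6c.png

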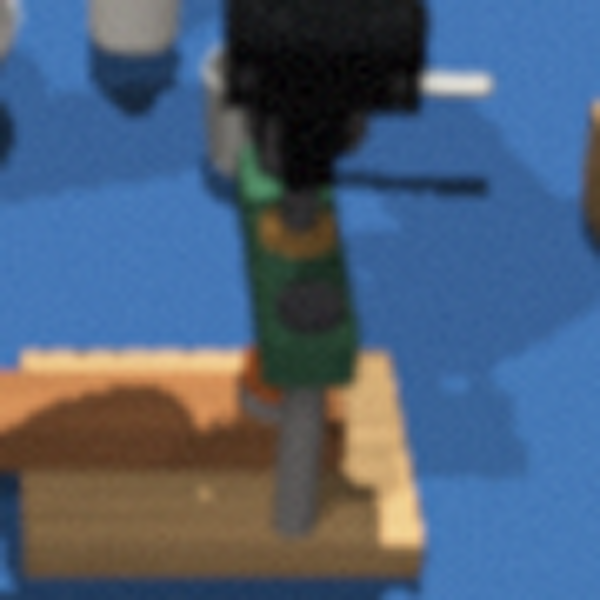

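The pad (258,370 in the crop) is now just above the disc (258,405). I'll continue in small steps, watching the torque about the tool axis and saving side views.

```bash
cat > mz.py <<'E'
import sys; from h import *
z=[];F=[]
for i in range(3):
    a=cams.capture("side"); s=r.sense(); z.append(s['moment']@s['ee_rot'][:,2]); F.append(s['wrist_force'])
cv2.imwrite(f"pics/{sys.argv[1]}.png",a[:,:,::-1]); R=s['ee_rot']
print('Mz',np.round(z,3),'F',np.mean(F,0).round(1),'eff6',s['effort'][5].round(3),'tcp',s['tcp_pos'].round(4),'h',np.degrees(np.arctan2(R[1,0],R[0,0])).round(1))
E
python3 mz.py k11
for n in k13 k15 k17 k19; do echo $n; [ $n = k13 ] && python3 -m handwheel '[[[0,0,1.4,0,0,0.0007,0.04],[0,0,1.4,0,0,0.0007,0.04]]]' >/dev/null; [ $n = k15 ] && python3 -m handwheel '[[[0,0,1.4,0,0,0.0007,0.04],[0,0,1.4,0,0,0.0007,0.04]]]' >/dev/null; [ $n = k17 ] && python3 -m handwheel '[[[0,0,1.4,0,0,0.0007,0.04],[0,0,1.4,0,0,0.0007,0.04]]]' >/dev/null; [ $n = k19 ] && python3 -m handwheel '[[[0,0,1.4,0,0,0.0007,0.04],[0,0,1.4,0,0,0.0007,0.04]]]' >/dev/null; python3 mz.py $n; done
```

```text
Mz [0.183 0.172 0.178] F [ 3.4 -4.2 -1.2] eff6 0.194 tcp [ 0.6684 -0.0083  0.1741] h -11.1
k13
Mz [0.195 0.162 0.23 ] F [ 3.6 -4.6 -0.9] eff6 0.12 tcp [ 0.6683 -0.0086  0.1727] h -27.9
k15
Mz [0.172 0.201 0.153] F [ 3.4 -4.9 -0.7] eff6 0.122 tcp [ 0.6681 -0.0088  0.1713] h -44.7
k17
Mz [0.213 0.204 0.214] F [ 3.1 -5.9 -1.3] eff6 0.125 tcp [ 0.6678 -0.009   0.1699] h -61.5
k19
Mz [0.245 0.197 0.212] F [ 2.2 -6.1 -0.5] eff6 0.127 tcp [ 0.6675 -0.0091  0.1685] h -78.3
```

```bash
python3 - <<'E'
from h import *
# side crop box around pad's visible part: orange and disc-grey rows, columns 366..371
for n in("s4","s6","k11","k13","k15","k17","k19"):
    im=cv2.imread(f"pics/{n}.png").astype(float); p=im[248:268,366:373]
    org=(p[...,2]-p[...,1]).mean(1); g=p[...,0].mean(1)
    print(n,"R-G",org.round(0).astype(int).tolist()); print("    B",g.round(0).astype(int).tolist())
E
python3 -m handwheel '[[[0,0,0.5,0,0,0.00025,0.04],[0,0,0.5,0,0,0.00025,0.04]]]' >/dev/null; python3 -c "
from h import *
s=r.sense();print(s['moment']@s['ee_rot'][:,2],s['effort'][5])
for i in range(2): cams.capture('side');s=r.sense();print(s['moment']@s['ee_rot'][:,2],s['effort'][5])"
```

```text
s4 R-G [-38, -37, -23, -5, 5, 8, 10, 9, 2, -2, 1, 3, 5, 9, 16, 26, 28, 26, 26, 26]
    B [97, 98, 83, 64, 52, 50, 48, 45, 47, 55, 66, 75, 82, 80, 69, 57, 47, 42, 43, 44]
s6 R-G [-29, -32, -33, -21, -1, 10, 13, 15, 15, 22, 34, 33, 20, 11, 16, 23, 27, 26, 25, 26]
    B [85, 88, 89, 81, 64, 53, 48, 44, 39, 38, 40, 52, 67, 74, 68, 55, 45, 43, 43, 45]
k11 R-G [-29, -32, -32, -21, -2, 10, 14, 14, 15, 22, 33, 34, 20, 11, 16, 24, 27, 26, 26, 26]
    B [85, 88, 89, 81, 64, 53, 47, 45, 39, 37, 41, 52, 67, 73, 68, 56, 45, 44, 45, 45]
k13 R-G [-29, -32, -33, -24, -7, 7, 13, 15, 16, 24, 37, 39, 26, 15, 16, 25, 28, 27, 26, 26]
    B [85, 89, 93, 86, 72, 57, 48, 45, 40, 35, 38, 47, 60, 69, 68, 57, 48, 42, 43, 46]
k15 R-G [-29, -32, -34, -30, -15, 2, 11, 15, 17, 27, 41, 45, 33, 18, 19, 25, 28, 27, 26, 26]
    B [85, 88, 92, 90, 77, 59, 50, 45, 40, 36, 38, 43, 54, 66, 66, 57, 48, 42, 44, 46]
k17 R-G [-30, -32, -33, -30, -15, 2, 13, 16, 18, 29, 43, 48, 40, 25, 20, 25, 28, 26, 26, 26]
    B [84, 89, 91, 90, 79, 63, 50, 42, 40, 38, 37, 42, 51, 62, 64, 57, 47, 43, 45, 45]
k19 R-G [-29, -33, -33, -27, -14, -2, 6, 11, 17, 30, 46, 53, 46, 32, 23, 26, 28, 26, 26, 26]
    B [85, 87, 87, 81, 72, 60, 48, 41, 39, 37, 35, 36, 42, 53, 60, 56, 49, 43, 44, 45]
-0.19507394178999027 0.15842515043914318
-0.02112105026310229 -0.1645246334373951
0.25333150220427486 0.060478183440864086
```

The pad was still moving at 160°, so touch should come at 160–180° of turn. I'll continue in small steps and look for where the pad stops.

```bash
cat > pd.py <<'E'
import sys; from h import *
s=r.sense(); p=np.mean([cams.capture("side")[248:268,366:373].astype(float) for _ in range(2)],0)
o=(p[...,0]-p[...,1]).mean(1); print(sys.argv[1],"rows11-14 R-G",o[11:15].round(1),"B",p[...,2].mean(1)[11:15].round(1),"Mz",(s['moment']@s['ee_rot'][:,2]).round(3),s['tcp_pos'].round(4))
E
python3 pd.py 165.6
python3 -m handwheel '[[[0,0,1.2,0,0,0.0006,0.04]]]' >/dev/null; python3 pd.py 172.8
python3 -m handwheel '[[[0,0,1.2,0,0,0.0006,0.04]]]' >/dev/null; python3 pd.py 180
python3 -m handwheel '[[[0,0,1.2,0,0,0.0006,0.04]]]' >/dev/null; python3 pd.py 187.2
python3 -m handwheel '[[[0,0,1.2,0,0,0.0006,0.04]]]' >/dev/null; python3 pd.py 194.4
python3 -m handwheel '[[[0,0,1.2,0,0,0.0006,0.04]]]' >/dev/null; python3 pd.py 201.6
python3 -m handwheel '[[[0,0,1.2,0,0,0.0006,0.04]]]' >/dev/null; python3 pd.py 208.8
```

```text
165.6 rows11-14 R-G [54.  45.9 34.4 26. ] B [36.9 42.8 51.6 57.1] Mz 0.253 [ 0.6674 -0.0091  0.168 ]
172.8 rows11-14 R-G [54.3 48.  37.1 28.1] B [35.4 40.8 49.6 55.5] Mz -0.175 [ 0.6673 -0.0091  0.1674]
180 rows11-14 R-G [54.3 48.1 36.9 27.4] B [36.4 40.7 50.2 54.9] Mz -0.246 [ 0.6672 -0.0091  0.1668]
187.2 rows11-14 R-G [54.5 48.2 36.8 27.4] B [36.1 39.6 49.4 56.8] Mz -0.202 [ 0.6671 -0.0091  0.1662]
194.4 rows11-14 R-G [54.5 48.4 37.1 27.4] B [36.5 40.8 49.6 55.9] Mz -0.184 [ 0.6669 -0.0091  0.1656]
201.6 rows11-14 R-G [54.1 48.6 37.9 27.3] B [36.6 40.2 50.2 55.5] Mz -0.257 [ 0.6668 -0.009   0.165 ]
208.8 rows11-14 R-G [54.9 48.5 37.5 27.3] B [37.8 40.6 50.3 56.4] Mz -0.263 [ 0.6667 -0.0089  0.1645]
```

The pad stopped moving at about 171°, which is the touch. The half-way target is about 243°, so 34° remain. Then release, lift and back off.

```bash
python3 -m handwheel '[[[0,0,1.4,0,0,0.0007,0.04],[0,0,1.4,0,0,0.0007,0.04],[0,0,1.4,0,0,0.0007,0.04],[0,0,1.4,0,0,0.0007,0.04],[0,0,0,0,0,0,0.04],[0,0,0,0,0,0,0.04]]]'; python3 pd.py 242.4
python3 -m handwheel '[[[0,0,0,0,0,0,0.087],[0,0,0,0,0,0,0.087],[0,0,0,0,0,0,0.087],[0,0,0,0,0,0,0.087],[0,0,0,0,0,0,0.087],[0,0,0,0,0,-0.03,0.087],[0,0,0,0,0,-0.04,0.087],[0,0,0,0,0,-0.04,0.087],[0,0,0,0,0,-0.008,0.087],[0,0,0,0,0,0,0.087]]]'
python3 - <<'E'
from h import *
s=r.sense(); a=cams.capture("side");b=cams.capture("wrist")
cv2.imwrite("pics/m9.png",np.hstack([cv2.resize(a[200:300,320:420,::-1],(380,500),interpolation=2),cv2.resize(b[:,:,::-1],(420,315+185))]))
print(s["tcp_pos"],np.degrees(np.arctan2(*s["ee_rot"][[1,0],0])),s["joints"].round(1))
E
```

```text
time_s: 21.05
tcp_pos: [0.6664, -0.0084, 0.1617]
ee_rot: [[-0.945, -0.328, -0.002], [-0.328, 0.945, -0.002], [0.002, -0.001, -1.0]]
wrist_force: [-2.8, -5.0, 3.1]
gripper_width: 0.563
gripper_force: 30.0
242.4 rows11-14 R-G [55.1 48.4 36.8 26.2] B [36.4 40.9 49.2 55.9] Mz 0.167 [ 0.6664 -0.0084  0.1617]
time_s: 22.15
tcp_pos: [0.6678, -0.0067, 0.2816]
ee_rot: [[-0.945, -0.326, 0.005], [-0.326, 0.945, 0.001], [-0.005, -0.0, -1.0]]
wrist_force: [-0.1, 0.7, -0.5]
gripper_width: 1.002
gripper_force: 0.0
[ 0.66775415 -0.00673847  0.28164546] -160.9771680177255 [ 13.3  24.5  12.6  -0.  -77.9 -84.2]
```

View pics/m9.png

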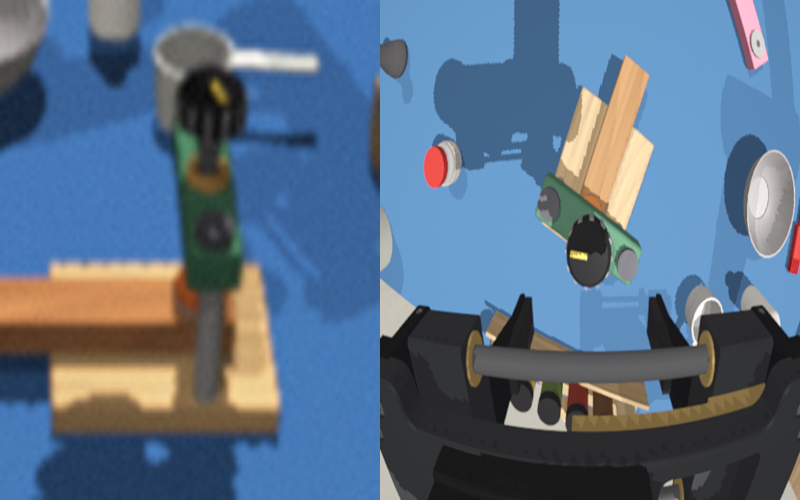

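The pad sits on the disc (crop 190,290), hiding it as it should. The mark has turned 242° with the tool, so the grip did not slip. The spring is in by about 6 mm and the gripper is clear of the knob, so I'm handing in.

```bash
python3 -c "
from station import r
print(r.finish_job())"
```

```text
the job is handed in; nothing more can be done
None
```

I handed the job in: the batten lies flat on the bed with the disc under the pad, and the knob is about 1.25 rad past first touch, which by the spring's figures is about 6 mm or 24 N; the hand-in gave no verdict.

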